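# Close the router-table fence and guard round the cutter

### The job

Close up the router table's fence round its cutter, ready for routing: push the two sliding fence faces in along the fence until the inner end of each stands within a centimetre of the cutter's side without touching it, and push the clear guard flap on top of the fence all the way down over the cutter. Use the fingertips only and grip nothing, keep the robot off the cutter, and leave the tools and wood lying about where they are.

Things in the scene. Friction and masses are not known exactly. Their poses are not given: they have to be found in the camera images.
- cutter: The router cutter standing up out of the plate: a steel two-flute straight cutter, 30 mm across over its cutting edges and 35 mm high, not turning. Origin on its axis at the bench surface, z up.
- fence: Fixed split fence, 540 mm long. Origin on the bench on the fence's centre line, in the plane of its faces' fronts; x points square to the back (from the robot), y along the fence to the left, z up. Aluminium upright and rail behind the faces (x 18 to 40 mm, |y| to 270 mm), then foot, knobs and dust hood with hose, all to 75 mm high. The cutter is in line with the faces, up to 8 mm off the centre line.
- left_face (a joint): Slide of the left (+y) fence face, m: distance of its inner end from the fence's centre line, 0 to 0.10. It slides along the fence's y; about 3 N moves it, it stays where it is left, and no stop keeps it off the cutter. The face is a white plastic board 260 mm long, 75 mm high, 18 mm thick (fence x 0 to 18 mm).
- right_face (a joint): The same for the right (-y) fence face: the distance of its inner end from the centre line, 0 to 0.10 m.
- left_inner (a point): On the left face's inner end (the end by the cutter), at its front arris, 37.5 mm above the bench. Axes as the fence's.
- right_inner (a point): The same point of the right face's inner end.
- left_outer (a point): Middle of the left face's outer end (18 mm wide, 75 mm high, 260 mm from the inner end), 37.5 mm above the bench: the place to push it in towards the cutter. While the inner end is 20 mm or more from the centre line it overhangs the fence behind by 10 mm or more. Axes as the fence's.
- right_outer (a point): The same point of the right face's outer end.
- guard (a joint): Hinge of the guard flap, in rad: 0 is all the way down on its stop, level, reaching forward over the cutter; pi/2 upright; 1.92 leaning back. A stiff hinge: it stays where it is left. 1 to 2 N at its front edge moves it.
- guard_hinge (a point): Middle of the guard's hinge pin, which lies along the fence's y, 26 mm behind the plane of the faces and 88 mm above the bench. Axes turn with the guard: -x points from the hinge to the guard's front edge, z is square to its upper side (at joint 0 these are the fence's axes).
- guard_edge (a point): Middle of the guard's front edge on its upper side (which faces back when raised). The guard is a clear 5 mm plate with black edges, 120 mm wide along the fence, reaching from 20 to 120 mm from the hinge pin; its upper side is 5 mm above the pin's axis; a lip 20 mm deep hangs from the front edge. Axes as guard_hinge.
- mallet: Bystander: soft-face mallet lying on the bench, blue head with yellow ends 110 mm long and 54 mm thick, wooden handle 240 mm long along its -x. Origin under the head.
- bevel: Bystander: sliding bevel, wooden stock 125 x 22 x 22 mm along its x with a 170 mm steel blade set across it. Origin under the stock's middle.
- spanner: Bystander: collet spanner 150 mm long lying flat along its x. Origin under its middle.
- offcut: Bystander: planed timber offcut 45 x 190 x 45 mm, long along its y. Origin under its middle.
- push_pad: Bystander: orange and black push pad 90 x 160 mm (long along its y), 67 mm high with its handle, behind the fence. Origin under its middle.
- cutter_block: Bystander: wooden block 70 x 140 x 30 mm (long along its y) with eight spare cutters standing in it, 78 mm high over all, behind the fence. Origin under its middle.

How it is judged:
At the end, for the whole second after the job is handed in: Each fence face's inner end stands between 0 and 10 mm from the cutter's side (15 to 25 mm from its axis, measured along the fence), the guard flap is down (joint under 0.09 rad), all three are at rest, and every bystander lies within 20 mm of where it was (y of cutter in the frame of left_inner between -0.025 and -0.015 m and y of cutter in the frame of right_inner between 0.015 and 0.025 m and value of joint guard below 0.09 rad and velocity of joint left_face between -0.01 and 0.01 m/s and velocity of joint right_face between -0.01 and 0.01 m/s and velocity of joint guard between -0.01 and 0.01 rad/s and distance of each of mallet, bevel, spanner, offcut, push_pad, cutter_block from where it was at the start of the episode below 0.02 m); the robot touches nothing.
It fails at once if a fence face is pushed into the cutter (y of cutter in the frame of left_inner above -0.015 m or y of cutter in the frame of right_inner below 0.015 m).
It fails at once if the robot touches the cutter (contact force between any of the fingers, the arm and cutter above 0.5 N).
It fails at once if a fence face is gripped between the fingers ((contact force between the fingers and anything else above 0.5 N and x of the grasp point in the frame of left_outer between -0.009 and 0.009 m and y of the grasp point in the frame of left_outer between -0.26 and -0.003 m and z of the grasp point in the frame of left_outer between -0.04 and 0.047 m) or (contact force between the fingers and anything else above 0.5 N and x of the grasp point in the frame of right_outer between -0.009 and 0.009 m and y of the grasp point in the frame of right_outer between 0.003 and 0.26 m and z of the grasp point in the frame of right_outer between -0.04 and 0.047 m)).
It fails at once if the guard flap is gripped between the fingers (contact force between the fingers and anything else above 0.5 N and x of the grasp point in the frame of guard_edge between 0 and 0.1 m and y of the grasp point in the frame of guard_edge between -0.06 and 0.06 m and z of the grasp point in the frame of guard_edge between -0.008 and 0.003 m).
It fails at once if a tool or piece of wood lying about is lifted, carried or knocked away (distance of any of mallet, bevel, spanner, offcut, push_pad, cutter_block from where it was at the start of the episode above 0.02 m).
It also fails if it takes over 67 s, if anything falls off the work surface, if the arm or the gripper's body presses on something with over 40 N, if the wrist force passes 120 N, or if a joint passes its speed limit or range.

### The arm

A 7-joint arm with a two-finger parallel gripper is mounted at the origin on the work surface. World frame = base frame: x ahead of the robot, y to its left, z up, the work surface at z = 0. Lengths are in m, angles in rad, forces in N, time in s.
With the tool pointing down it reaches from about 0.425 to 0.925 m from the base axis. Payload 6.8 kg.
Tool frame: the origin (TCP) lies at the very end of the fingers, on their centre line; the grasp point (between the pads) lies 19 mm behind it; x points along the fingers, y is the direction in which the jaws open and shut, and the axes are right-handed (so a half turn about x gives the same grasp; the last joint's range is limited). The gripper opens to 85 mm and grips with 20 to 120 N. Pads are 22 mm wide; open, the fingers measure 114 mm over their backs; the gripper's body (76 mm by 85 mm) begins 54 mm behind the grasp point. The pads swing forward as they close: fully open they stand 13 mm farther back than shut.
Start: joints at [1.14, 0.477, 0.022, 1.555, -0.011, 1.109, -0.083], TCP at [0.214, -0.64, 0.231] pointing down, gripper open.
Joint ranges: [-2.96, 2.96], [-0.34, 2.1], [-1.41, 1.46], [0.24, 2.44], [-1.37, 4.51], [0.17, 1.92], [-2.96, 2.96]. Speed limits (rad/s): [2.39, 2.39, 3.14, 3.14, 3.14, 3.14, 3.14].

### API

Orientations are given as a rotation vector (axis times angle).
In Python, from bench import get_obs, grab_frame, camera_info, hand_in gives the robot as it stands.
- The arm moves only by the tool apply_moves, never from a script. Its argument "series" is text: rows parted by semicolons, each of 7 numbers parted by spaces: the turn, a rotation vector about the tool's x, y, z in rad, then the shift along the tool's x, y, z in m, then the opening, from 0 (shut) to 1 (fully open). In form: wx wy wz tx ty tz hand; .... A call has 1 to 12 rows; each row is the pose to reach, as a shift and turn from the pose commanded when the call began, along the tool's axes at that moment; what a row does not reach only later rows make up. A row lasts 1/8 s, in which the tool goes at most 62.5 mm and 10.7 degrees, less where a joint would pass 70% of its speed; a pose out of reach is approached as far as the arm can. A call with a gripper value outside its range is refused whole. The fingers move at their own pace and stop on an object; "force" is the grip in N (left out, the last holds). Time passes only in rows, so rows that repeat a pose let the fingers close. It gives the time, the measured TCP pose, the force and the opening at its end, in the units of the state.
- get_obs(): the state, without advancing time (a new reading comes with each control period).
- grab_frame(name): name is "scene" or "top" or "wrist"; returns the picture (480x640x3 uint8, blue, green, red); there is no depth.
- camera_info(name): a dict with "fov_y" (degrees; the focal length in pixels is half the picture's height over the tangent of half this angle, whatever the lens; pixels are square), "cx", "cy" (the principal point, pixels), "rvec" (rotation vector, rad) and "tvec" (3), from world to camera coordinates, as OpenCV has them. Camera axes: x right, y down, z forward; pixel columns grow to the right and rows downward; lengths in m; the calibration is good to about 2 mm. A picture is of the moment at which its call begins: read the wrist's pose just before it. camera_info takes no time and is no camera call; for the wrist camera it gives the pose at the moment of the call.
- hand_in(): hands the job in, once; it reports no verdict.
The state is a dict: "clock": time; "joints": joint angles; "qvel": joint speeds; "tau": joint torques, N m; "tcp_pos": TCP position; "orientation": TCP orientation; "contact_force": force on the tool from outside, world axes, zero at the start; "moment": the same for the moment, N m; "grip_width": finger opening in m.
Only numpy, scipy, OpenCV 4.12 (cv2) and the standard library are available. Lean on these libraries where they do the work, as an engineer would, in place of code of your own. Each camera call takes 0.05 s, during which the arm holds its last target.

## Working session

There is one attempt and no reset: what is moved stays moved. The work goes in short steps, Python scripts to look and compute and a tool call to move; the robot and the scene stay as the last step left them, time stands still between calls to the robot, and variables do not carry over. Pictures are saved under pics/ and viewed, and the job is handed in when it is done.

Besides the shell and the picture viewer there is one more tool, called after "Request:" in YAML: its name, and indented under it one key for each argument. apply_moves: Moves the arm, as the interface text tells. Its arguments: {"type":"object","properties":{"series":{"type":"string"},"force":{"type":"number"}},"required":["series"]}

```bash
mkdir -p pics; ls; python3 - <<'E'
from bench import *
import cv2
print(get_obs())
for n in ["scene","top","wrist"]:
    im=grab_frame(n); cv2.imwrite(f"pics/{n}0.png",im); print(n,camera_info(n))
E
```

```text
pics
{'clock': 0.0, 'joints': array([ 1.1399005 ,  0.4778433 ,  0.02235648,  1.55644069, -0.01150576,
        1.10931875, -0.08311769]), 'qvel': array([-0.00117712,  0.00032038, -0.00077038,  0.00023165, -0.00022054,
        0.00149446,  0.00055232]), 'tau': array([ 4.44466541e-04, -5.96439493e+01,  1.60848476e+00, -2.81185770e+01,
        1.25244947e-02,  9.54562915e-03, -1.75245214e-05]), 'tcp_pos': array([ 0.21391138, -0.63958074,  0.23030163]), 'orientation': array([ 2.04718426,  0.33526812, -2.04810467]), 'contact_force': array([ 0.15057211, -0.02756872,  0.49477521]), 'moment': array([-0.03809879, -0.03742758,  0.04784561]), 'grip_width': 0.08540319935242334}
scene {'fov_y': 57.122725148013615, 'cx': 314.98523361354296, 'cy': 237.84286897380332, 'rvec': array([ 1.0920692 ,  2.35107408, -1.05609508]), 'tvec': array([ 0.46734016, -0.21216834,  1.42739894])}
top {'fov_y': 57.239593197263844, 'cx': 318.85951959708785, 'cy': 240.09367476572746, 'rvec': array([ 2.11553766, -2.16745521,  0.18800866]), 'tvec': array([-0.11531738,  0.6129869 ,  1.09779982])}
wrist {'fov_y': 67.42965649363572, 'cx': 320.9358653901877, 'cy': 240.66815297601448, 'rvec': array([-2.32589033,  1.67546343,  0.27646876]), 'tvec': array([-0.67433541, -0.04113754,  0.38130057])}
```

View pics/scene0.png

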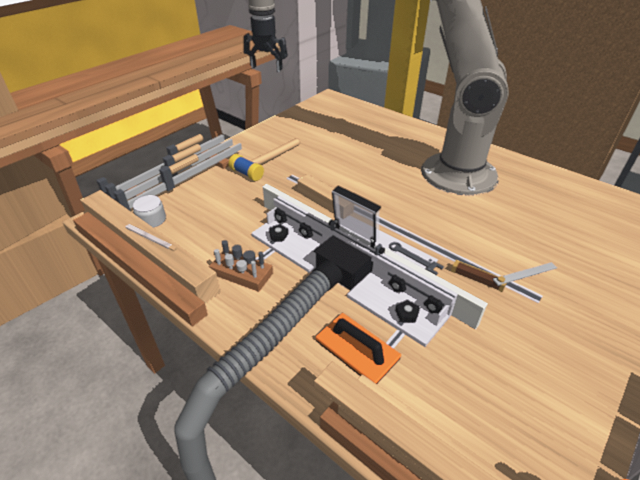

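View pics/top0.png

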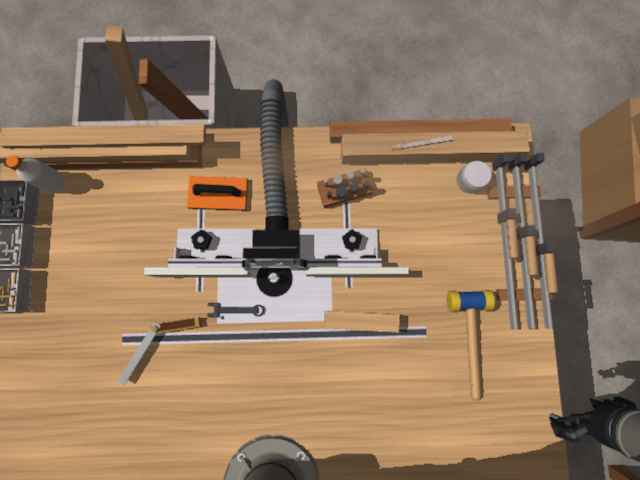

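View pics/wrist0.png

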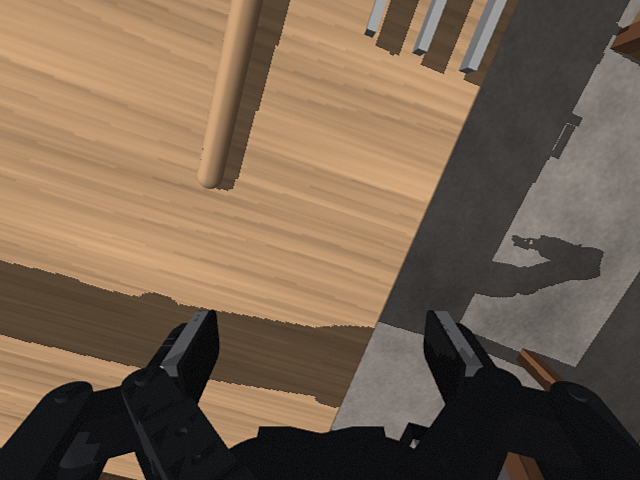

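The top view shows the fence at about rows 228–275. The faces run from col 145 to 250 and 295 to 408, the cutter sits in the black disc near (273,278), and the robot base is at bottom centre. I'll enlarge that area and write the ray helpers.

```bash
cat > h.py <<'E'
import numpy as np,cv2
from bench import *
def cam(n):
    c=camera_info(n); f=240/np.tan(np.radians(c['fov_y']/2))
    K=np.array([[f,0,c['cx']],[0,f,c['cy']],[0,0,1]]); R=cv2.Rodrigues(c['rvec'])[0]
    return K,R,np.array(c['tvec'])
def ray(n,u,v,C=None):
    K,R,t=C or cam(n); d=R.T@np.linalg.inv(K)@np.array([u,v,1.]); return -R.T@t,d
def plane(n,u,v,z,C=None):
    o,d=ray(n,u,v,C); return o+d*(z-o[2])/d[2]
def proj(n,P,C=None):
    K,R,t=C or cam(n); q=K@(R@np.array(P)+t); return q[:2]/q[2]
E
python3 - <<'E'
from h import *
im=cv2.imread("pics/top0.png")
cv2.imwrite("pics/topz.png",cv2.resize(im[215:335,130:420],None,fx=2.75,fy=2.75,interpolation=cv2.INTER_CUBIC))
im=cv2.imread("pics/scene0.png")
cv2.imwrite("pics/scz.png",cv2.resize(im[170:350,240:500],None,fx=3,fy=3,interpolation=cv2.INTER_CUBIC))
for p in [(145,271),(250,271),(295,271),(408,271)]: print(p,plane("top",*p,.075))
print(plane("top",273,278,0))
E
```

```text
(145, 271) [0.53747055 0.30958916 0.075     ]
(250, 271) [0.53110541 0.04582873 0.075     ]
(295, 271) [ 0.52836832 -0.0675918   0.075     ]
(408, 271) [ 0.52147075 -0.35341534  0.075     ]
[ 0.51804312 -0.00504967  0.        ]
```

View pics/topz.png

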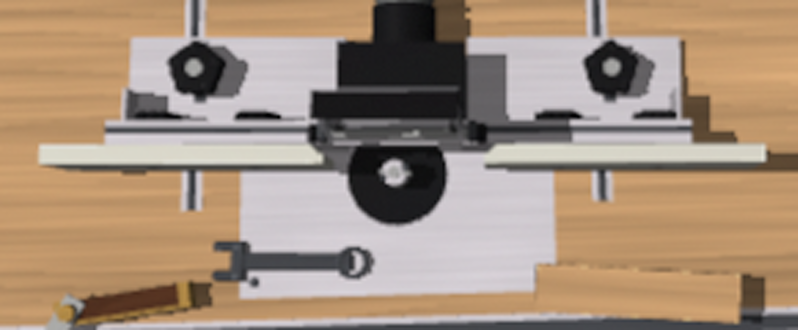

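View pics/scz.png

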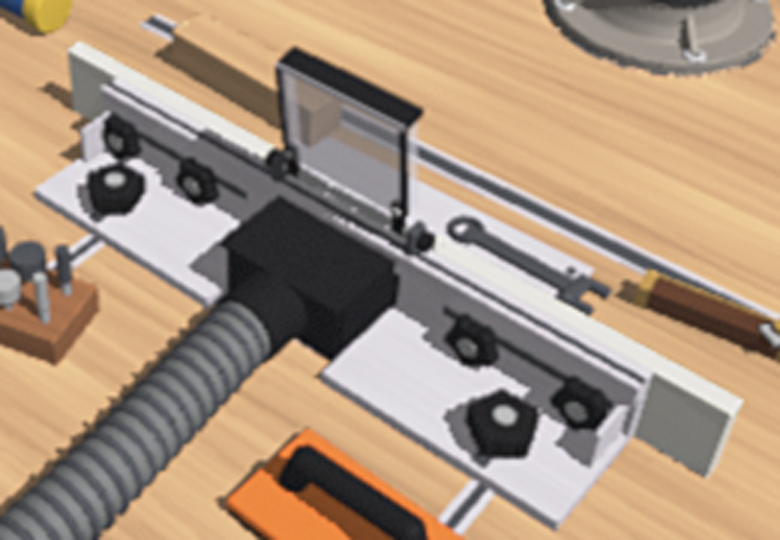

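The enlarged top view gives, in original pixels, the left face's ends at cols ≈144 and 248, the right face's at ≈306 and 409, and the cutter's top at ≈(273.3,277.5). In the scene view the guard stands about upright, with its front edge at the top. Next I'll measure these to subpixel accuracy.

```bash
python3 - <<'E'
from h import *
from scipy.spatial.transform import Rotation as Ro
print(Ro.from_rotvec(get_obs()['orientation']).as_matrix().round(3))
im=cv2.imread("pics/top0.png")
for r in range(266,279): print(r,[tuple(int(a) for a in im[r,c]) for c in (160,200,330,390)])
hsv=cv2.cvtColor(im,cv2.COLOR_BGR2HSV)
for r in (270,272): print(r,[(c,*map(int,im[r,c])) for c in list(range(141,148))+list(range(244,256))]);print([(c,*map(int,im[r,c])) for c in list(range(298,312))+list(range(404,413))])
cv2.imwrite("pics/cut.png",cv2.resize(im[255:300,240:315],None,fx=10,fy=10,interpolation=cv2.INTER_NEAREST))
E
```

```text
[[-0.001  0.317 -0.948]
 [ 0.001 -0.948 -0.317]
 [-1.    -0.001  0.   ]]
266 [(104, 148, 189), (196, 191, 197), (125, 124, 127), (77, 94, 109)]
267 [(162, 184, 205), (187, 191, 195), (178, 185, 188), (150, 163, 169)]
268 [(211, 221, 222), (202, 214, 218), (205, 218, 219), (198, 210, 213)]
269 [(203, 216, 218), (202, 214, 217), (201, 213, 215), (199, 210, 213)]
270 [(203, 216, 218), (202, 214, 217), (201, 214, 215), (199, 211, 214)]
271 [(203, 216, 219), (202, 215, 218), (201, 214, 216), (199, 212, 214)]
272 [(203, 216, 219), (204, 217, 218), (201, 214, 216), (199, 212, 215)]
273 [(203, 216, 219), (209, 219, 220), (179, 191, 192), (167, 178, 181)]
274 [(165, 176, 178), (177, 185, 185), (118, 125, 126), (88, 94, 95)]
275 [(71, 75, 75), (74, 78, 79), (73, 77, 78), (72, 78, 81)]
276 [(70, 76, 82), (64, 68, 68), (86, 86, 88), (62, 74, 86)]
277 [(86, 118, 147), (58, 57, 55), (154, 150, 154), (78, 111, 141)]
278 [(112, 158, 202), (74, 70, 68), (205, 199, 205), (106, 150, 191)]
270 [(141, 110, 156, 199), (142, 110, 156, 199), (143, 128, 167, 204), (144, 182, 201, 214), (145, 203, 216, 218), 
[... 989 characters left out ...]
246, 201, 214, 216), (247, 137, 146, 147), (248, 73, 76, 77), (249, 81, 82, 84), (250, 92, 91, 93), (251, 100, 97, 100), (252, 101, 99, 102), (253, 102, 99, 102), (254, 102, 99, 102), (255, 103, 100, 102)]
[(298, 206, 201, 207), (299, 207, 201, 207), (300, 207, 201, 207), (301, 207, 201, 207), (302, 206, 200, 207), (303, 207, 200, 207), (304, 207, 200, 207), (305, 206, 203, 208), (306, 202, 210, 213), (307, 201, 214, 215), (308, 201, 214, 215), (309, 201, 214, 215), (310, 201, 214, 215), (311, 202, 214, 216), (404, 202, 215, 218), (405, 202, 215, 218), (406, 202, 215, 217), (407, 212, 222, 223), (408, 145, 155, 160), (409, 54, 73, 90), (410, 51, 72, 91), (411, 50, 72, 91), (412, 52, 72, 92)]
```

View pics/cut.png

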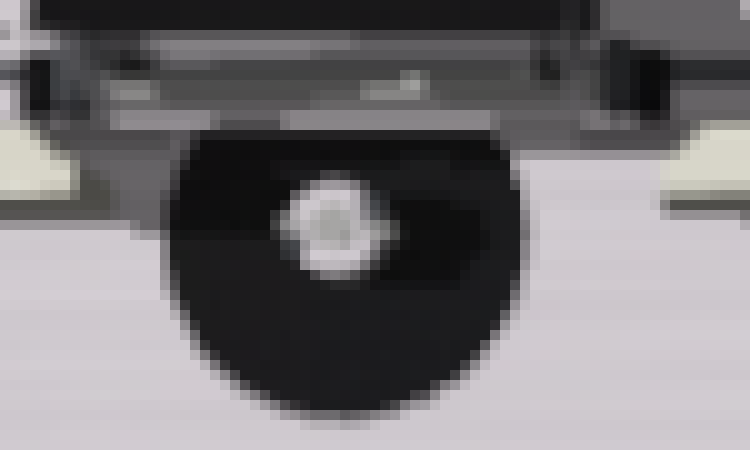

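```bash
python3 - <<'E'
from h import *
C=cam("top");print("cam",ray("top",0,0,C)[0])
P=lambda u,v,z: plane("top",u,v,z,C)
lo,li,ri,ro=P(143.55,273.9,.075),P(247,273.9,.075),P(305.4,273.5,.075),P(408.05,273.1,.075)
# front edge fit: row where white->dark at several columns
im=cv2.imread("pics/top0.png")[:,:,1].astype(float)
pts=[]
for c in list(range(150,240,6))+list(range(312,404,6)):
    col=im[270:277,c]; w=np.clip((col-76)/(214-76),0,1); e=270-.5+w.sum(); pts.append(P(c,e,.075))
pts=np.array(pts); a=np.polyfit(pts[:,1],pts[:,0],1); print("front x=",a, (pts[:,0]-np.polyval(a,pts[:,1])).std())
th=np.arctan(a[0]); print("slope",th)
ey=np.array([np.sin(th),np.cos(th),0]); ex=np.array([np.cos(th),-np.sin(th),0])
for n,p in zip(["lo","li","ri","ro"],[lo,li,ri,ro]): print(n,p.round(4),"s",(p@ey).round(4))
for z in(.035,.03):
    cu=P(273.5,277.1,z);print("cutter",cu,"s",cu@ey,"off",cu@ex-np.array([np.polyval(a,0),0,0])@ex)
E
```

```text
cam [ 0.42345922 -0.11429977  1.18399043]
front x= [0.01969569 0.52248471] 0.0003510227841811793
slope 0.01969314721415821
lo [0.5302 0.3129 0.075 ] s 0.3233
li [0.524  0.0534 0.075 ] s 0.0637
ri [ 0.5214 -0.0937  0.075 ] s -0.0834
ro [ 0.5162 -0.3532  0.075 ] s -0.343
cutter [ 0.51756207 -0.00960102  0.035     ] s 0.000592612802355761 off -0.004732626140870222
cutter [ 0.51797157 -0.0091454   0.03      ] s 0.0010562002864377487 off -0.004332175107683911
```

```bash
python3 - <<'E'
from h import *
C=cam("top")
im=cv2.imread("pics/top0.png")[:,:,1].astype(int)
print([ (r,im[r,271]) for r in range(240,272)]); print([(c,im[252,c]) for c in list(range(238,250))+list(range(294,306))])
th=.0197
ey=np.array([np.sin(th),np.cos(th),0]); ex=np.array([np.cos(th),-np.sin(th),0])
O=np.array([.52248,0,0])
for u,v in [(243.5,252.8),(299.5,252.8),(271,247.7),(271,258)]:
    p=plane("top",u,v,.205,C); print(p.round(4),"fx",(p-O)@ex,"s",p@ey)
C=cam("scene")
for u,v in [(337.7,186.7),(380,209),(334,190),(376,213)]:
    for s in (-.06,.06):
        o,d=ray("scene",u,v,C); t=((s+.0005)-o@ey)/(d@ey); p=o+d*t; print(u,v,s,p.round(4),"fx,z",(p-O)@ex,p[2])
E
```

```text
[(240, np.int64(26)), (241, np.int64(27)), (242, np.int64(27)), (243, np.int64(28)), (244, np.int64(27)), (245, np.int64(27)), (246, np.int64(59)), (247, np.int64(85)), (248, np.int64(67)), (249, np.int64(22)), (250, np.int64(23)), (251, np.int64(23)), (252, np.int64(22)), (253, np.int64(22)), (254, np.int64(23)), (255, np.int64(23)), (256, np.int64(24)), (257, np.int64(26)), (258, np.int64(86)), (259, np.int64(120)), (260, np.int64(95)), (261, np.int64(65)), (262, np.int64(67)), (263, np.int64(77)), (264, np.int64(84)), (265, np.int64(97)), (266, np.int64(132)), (267, np.int64(133)), (268, np.int64(33)), (269, np.int64(14)), (270, np.int64(15)), (271, np.int64(20))]
[(238, np.int64(200)), (239, np.int64(200)), (240, np.int64(200)), (241, np.int64(200)), (242, np.int64(164)), (243, np.int64(89)), (244, np.int64(24)), (245, np.int64(23)), (246, np.int64(23)), (247, np.int64(23)), (248, np.int64(25)), (249, np.int64(23)), (294, np.int64(23)), (295, np.int64(23)), (296, np.int64(22)), (297, np.int64(22)), (298, np.int64(21)), (299, np.int64(45)), (300, np.int64(86)), (301, np.int64(98))
[... 341 characters left out ...]
7759366 s -0.009087100133278831
337.7 186.7 -0.06 [ 0.5586 -0.0705  0.2126] fx,z 0.03747777185619124 0.21259169574558257
337.7 186.7 0.06 [0.7147 0.0464 0.3495] fx,z 0.191221590772284 0.34949646306551707
380 209 -0.06 [ 0.3633 -0.0667  0.0335] fx,z -0.15788373609901243 0.03346299453480306
380 209 0.06 [0.5654 0.0494 0.2126] fx,z 0.04190831657981537 0.21258979624270136
334 190 -0.06 [ 0.5717 -0.0708  0.2105] fx,z 0.05060362729258775 0.2104861817537862
334 190 0.06 [0.7247 0.0462 0.3479] fx,z 0.20125357953147588 0.34788723517173326
376 213 -0.06 [ 0.3819 -0.067   0.0304] fx,z -0.13922254188754066 0.03039535728238618
376 213 0.06 [0.5796 0.0491 0.2102] fx,z 0.0561709215178122 0.2102452250577873
```

The face lengths measure 259.6 mm, which matches the given 260. Along the fence, the inner ends are 63 mm (left) and 84 mm (right) from the cutter axis, so I push left by 43 mm and right by 64 mm. The guard's centre is about 9 mm right of the cutter, and it leans back slightly (about 1.7 rad). I go to the right outer end first, with fingers shut and jaw axis square to the fence.

Request:
apply_moves:
  series: "-1.229 0 0 0 -0.1376 -0.362 0; -1.229 0 0 0 -0.1376 -0.362 0; -1.229 0 0 0 -0.1376 -0.362 0; -1.229 0 0 0 -0.1376 -0.362 0; -1.229 0 0 0 -0.1376 -0.362 0; -1.229 0 0 0 -0.1376 -0.362 0; -1.229 0 0 0 -0.1376 -0.362 0; -1.229 0 0 0 -0.1376 -0.362 0; -1.229 0 0 0 -0.1376 -0.362 0; -1.229 0 0 0 -0.1376 -0.362 0; -1.229 0 0 0 -0.1376 -0.362 0"

```text
clock: 1.52
tcp_pos: [0.513, -0.3957, 0.2313]
orientation: [1.224, 1.199, -1.225]
contact_force: [0.2, 0.5, 0.3]
grip_width: -0.0002
```

```bash
python3 - <<'E'
from h import *
from scipy.spatial.transform import Rotation as Ro
o=get_obs();print(o['tcp_pos'],o['contact_force'],o['grip_width']);print(Ro.from_rotvec(o['orientation']).as_matrix().round(3))
cv2.imwrite("pics/w1.png",grab_frame("wrist"))
im=grab_frame("top");cv2.imwrite("pics/t1.png",cv2.resize(im[200:400,240:500],None,fx=3,fy=3))
E
```

```text
[ 0.51303425 -0.39569605  0.23134554] [0.18467664 0.53073913 0.30654138] -0.0002465781759260193
[[-0.     1.    -0.021]
 [-0.    -0.021 -1.   ]
 [-1.    -0.     0.   ]]
```

View pics/w1.png

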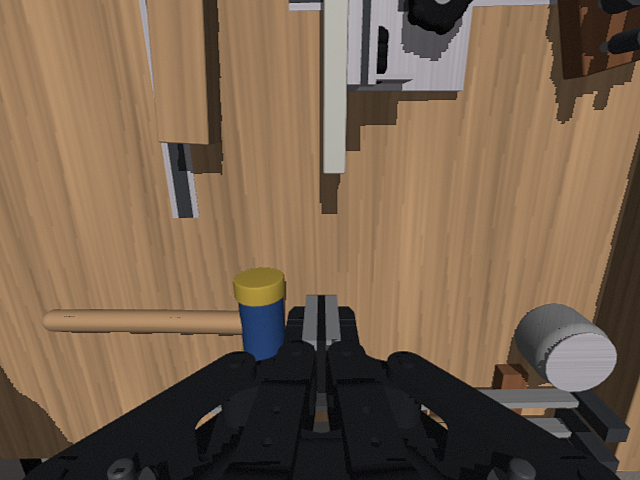

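View pics/t1.png

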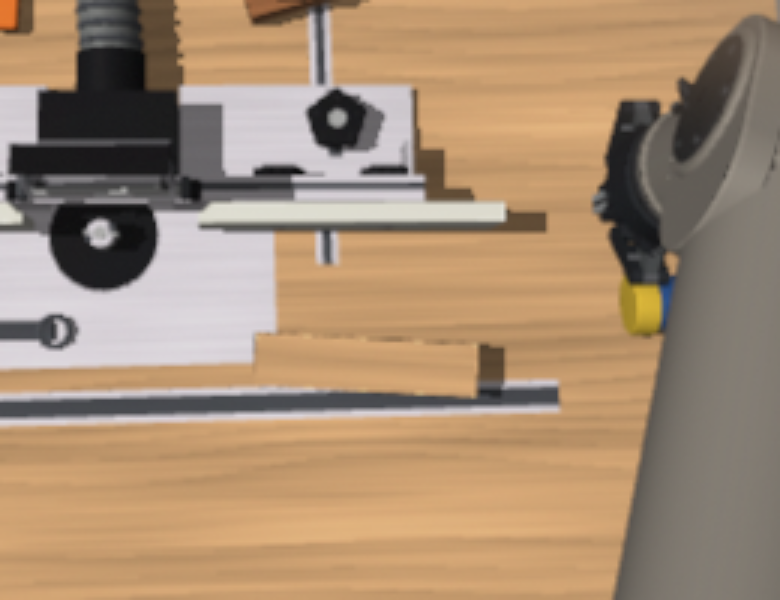

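The wrist view shows the shut tips at col 321, with the face's end (cols 322–347, row 173) ahead and nothing in the way. The mallet (yellow end at (260,285)) is behind and to the side. I descend to z≈0.05 and advance to near contact.

Request:
apply_moves:
  series: "0 0 0 0.06 0 0 0; 0 0 0 0.12 0 0 0; 0 0 0 0.18 0 0 0; 0 0 0 0.18 0 0 0; 0 0 0 0.18 0 -0.01 0; 0 0 0 0.18 0 -0.02 0; 0 0 0 0.18 0 -0.025 0; 0 0 0 0.18 0 -0.025 0"

```text
clock: 2.62
tcp_pos: [0.515, -0.3694, 0.0526]
orientation: [1.222, 1.199, -1.222]
contact_force: [-0.4, -0.9, 0.9]
grip_width: -0.0001
```

```bash
python3 - <<'E'
from h import *
o=get_obs();print(o['tcp_pos'],o['contact_force'])
cv2.imwrite("pics/w2.png",grab_frame("wrist"))
E
```

```text
[ 0.51499627 -0.36941493  0.05258894] [-0.37590634 -0.91994208  0.92210585]
```

View pics/w2.png

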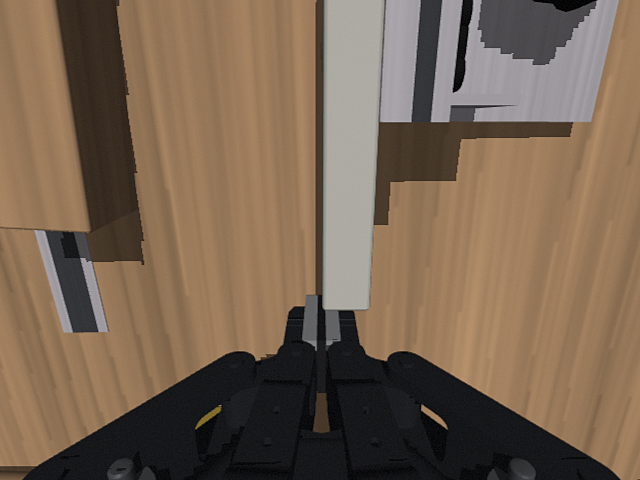

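The tip is just short of the face's end (lower edge at row 308, tips at row 295–340), with no force beyond noise. I push about 50 of the 64 mm, then look.

Request:
apply_moves:
  series: "0 0 0 0 0.002 -0.005 0; 0 0 0 0 0.002 -0.012 0; 0 0 0 0 0.002 -0.018 0; 0 0 0 0 0.002 -0.024 0; 0 0 0 0 0.002 -0.03 0; 0 0 0 0 0.002 -0.036 0; 0 0 0 0 0.002 -0.042 0; 0 0 0 0 0.002 -0.047 0; 0 0 0 0 0.002 -0.051 0; 0 0 0 0 0.002 -0.054 0; 0 0 0 0 0.002 -0.054 0"

```text
clock: 4.05
tcp_pos: [0.5175, -0.3151, 0.0512]
orientation: [1.223, 1.201, -1.222]
contact_force: [-0.3, -1.3, 0.5]
grip_width: 0.0001
```

```bash
cat > m.py <<'E'
from h import *
import sys
o=get_obs();print(o['clock'],o['tcp_pos'],o['contact_force'])
im=grab_frame("top");cv2.imwrite(f"pics/{sys.argv[1]}.png",cv2.resize(im[240:310,180:430],None,fx=3.2,fy=3.2,interpolation=cv2.INTER_NEAREST))
# white face: row 272
for r in (272,273): print(r,"R",''.join(f"{c}:{im[r,c,1]} " for c in range(276,312)));print(r,"L",''.join(f"{c}:{im[r,c,1]} " for c in range(240,274)))
E
python3 m.py t2
```

```text
4.05 [ 0.51746335 -0.31511582  0.05118587] [-0.30204196 -1.26603331  0.51257528]
272 R 276:29 277:30 278:31 279:30 280:30 281:30 282:30 283:30 284:30 285:187 286:224 287:224 288:224 289:224 290:224 291:224 292:225 293:224 294:224 295:225 296:225 297:224 298:224 299:224 300:225 301:225 302:224 303:224 304:224 305:224 306:224 307:224 308:224 309:224 310:224 311:224 
272 L 240:224 241:225 242:224 243:224 244:224 245:224 246:224 247:155 248:81 249:88 250:97 251:104 252:105 253:106 254:106 255:106 256:107 257:70 258:23 259:16 260:16 261:16 262:17 263:15 264:17 265:15 266:15 267:21 268:25 269:29 270:30 271:32 272:66 273:75 
273 R 276:71 277:31 278:30 279:31 280:30 281:30 282:31 283:30 284:30 285:176 286:214 287:215 288:214 289:214 290:214 291:213 292:212 293:212 294:211 295:211 296:212 297:211 298:211 299:211 300:211 301:211 302:209 303:207 304:207 305:207 306:207 307:206 308:206 309:206 310:206 311:206 
273 L 240:225 241:228 242:226 243:224 244:219 245:214 246:214 247:147 248:79 249:79 250:86 251:99 252:106 253:107 254:106 255:107 256:102 257:62 258:16 259:15 260:16 261:15 262:16 263:16 264:15 265:17 266:17 267:17 268:17 269:25 270:70 271:128 272:159 273:162
```

View pics/t2.png

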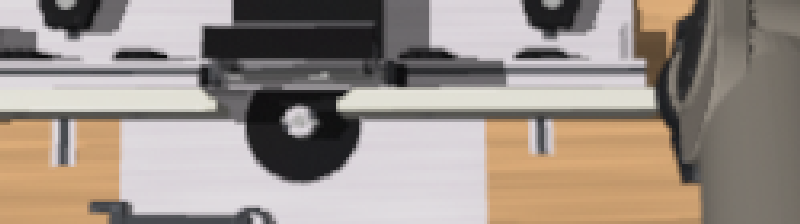

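The right face's inner end is now at col 284.7, about 11 mm short of the goal. Before the last bit I take a nearer look at the cutter with the wrist camera.

```bash
python3 - <<'E'
from h import *
K,R,t=cam("wrist"); c=-R.T@t; o=get_obs(); print("cam",c,"tcp",o['tcp_pos'],"fwd",R[2],"right",R[0])
p=plane("top",284.69,273,.075);ey=np.array([.0197,.9998,0]);print(p,p@ey)
E
```

```text
cam [ 0.51906172 -0.23353212  0.19393727] tcp [ 0.51748528 -0.31512261  0.05115492] fwd [-0.00600084 -0.31756884 -0.94821623] right [ 9.99812908e-01 -1.93423670e-02  1.50619493e-04]
[ 0.52394136 -0.04152291  0.075     ] -0.031192965132978194
```

Request:
apply_moves:
  series: "0 0 0 0 0 0.01 0; 0 0 0 -0.06 0 0.01 0; 0 0 0 -0.12 0 0.01 0; 0 0 0 -0.18 0 0.01 0; 0 0 0 -0.21 -0.01 -0.05 0; 0 0 0 -0.21 -0.02 -0.11 0; 0 0 0 -0.21 -0.02 -0.17 0; 0 0 0 -0.21 -0.02 -0.225 0; 0 0 0 -0.21 -0.02 -0.225 0; 0 0 0 -0.21 -0.02 -0.225 0"

```text
clock: 5.35
tcp_pos: [0.5017, -0.0912, 0.2613]
orientation: [1.223, 1.2, -1.223]
contact_force: [0.3, -0.3, -0.1]
grip_width: 0.0
```

```bash
python3 - <<'E'
from h import *
C=cam("wrist"); np.savez("pics/w3cam.npz",K=C[0],R=C[1],t=C[2]); print(get_obs()['tcp_pos'],-C[1].T@C[2])
im=grab_frame("wrist");cv2.imwrite("pics/w3.png",im)
for P in [(.5176,-.0096,.035),(.524,-.0415,.075),(.524,.0534,.075)]: print(proj("wrist",P,C))
u,v=proj("wrist",(.5176,-.0096,.035),C).astype(int)
cv2.imwrite("pics/w3z.png",cv2.resize(im[max(0,v-75):v+75,u-100:u+100],None,fx=4,fy=4,interpolation=cv2.INTER_NEAREST)); print(u,v)
E
```

```text
[ 0.50169177 -0.09115972  0.26129619] [ 0.50330607 -0.00942493  0.40399408]
[335.62143169 119.65707073]
[344.74794772 157.0872049 ]
[344.89018362  37.53679596]
335 119
```

View pics/w3.png

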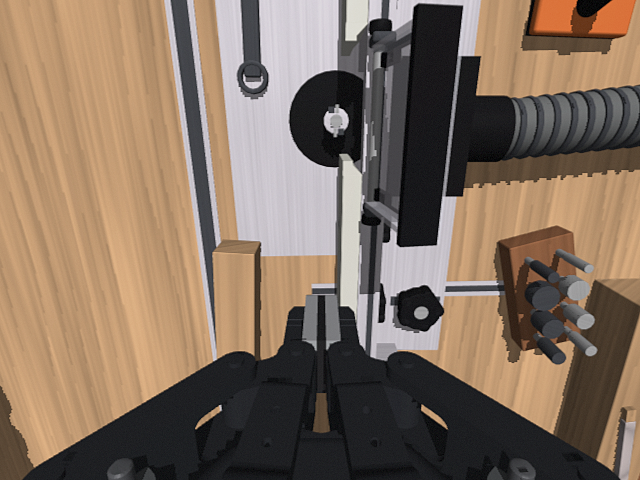

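View pics/w3z.png

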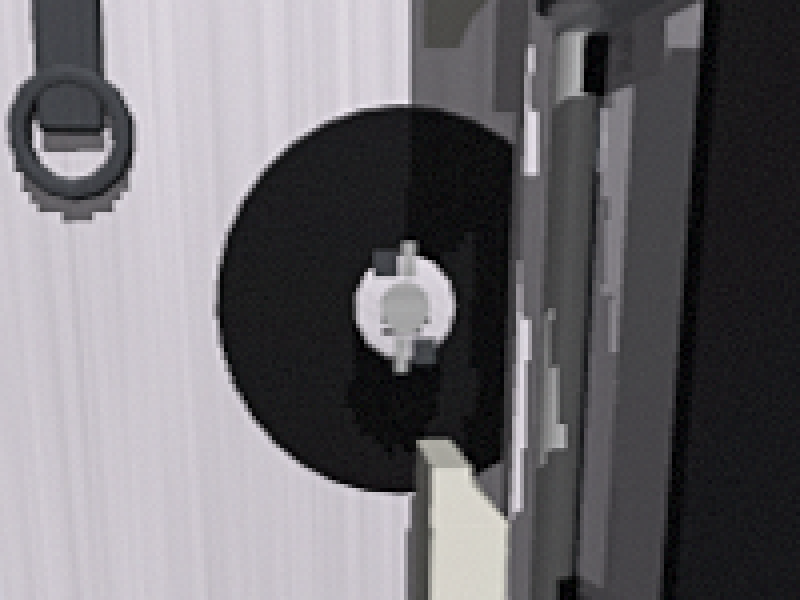

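```bash
python3 - <<'E'
from h import *
d=np.load("pics/w3cam.npz");C=(d['K'],d['R'],d['t'])
ey=np.array([.0197,.9998,0])
im=cv2.imread("pics/w3.png")
for v in range(148,166): print(v,[int(im[v,c].mean()) for c in range(337,352)])
for n,u,v,z in [("cut",335.5,120,.035),("arris top?",341.5,159.8,.075),("end bottom",341,153.5,0)]:
    p=plane("wrist",u,v,z,C);print(n,p.round(4),p@ey)
for v in range(28,50): print(v,[int(im[v,c].mean()) for c in range(337,372,2)])
E
```

```text
148 [12, 14, 12, 11, 10, 4, 21, 27, 30, 27, 28, 24, 27, 18, 10]
149 [14, 14, 14, 11, 10, 23, 29, 28, 27, 23, 24, 27, 27, 19, 17]
150 [11, 17, 14, 14, 23, 26, 28, 24, 22, 27, 26, 27, 24, 24, 10]
151 [15, 12, 9, 12, 18, 28, 26, 22, 24, 23, 26, 25, 26, 16, 12]
152 [11, 11, 6, 0, 15, 15, 15, 16, 16, 15, 21, 20, 27, 26, 19]
153 [15, 16, 22, 27, 47, 63, 59, 60, 59, 64, 41, 15, 20, 26, 19]
154 [12, 13, 124, 169, 173, 169, 168, 169, 168, 173, 139, 65, 8, 21, 16]
155 [12, 11, 97, 162, 175, 168, 169, 168, 170, 171, 172, 131, 53, 16, 16]
156 [5, 12, 61, 122, 159, 168, 165, 164, 163, 165, 169, 171, 123, 41, 13]
157 [17, 32, 59, 90, 150, 170, 166, 164, 163, 164, 164, 170, 158, 96, 7]
158 [27, 27, 62, 70, 117, 161, 167, 164, 163, 163, 164, 166, 173, 141, 69]
159 [23, 27, 64, 71, 88, 151, 168, 163, 162, 161, 162, 160, 165, 168, 128]
160 [24, 34, 67, 76, 68, 103, 150, 167, 162, 162, 162, 165, 164, 169, 173]
161 [24, 39, 70, 75, 66, 110, 188, 211, 208, 207, 207, 205, 207, 209, 219]
162 [21, 42, 67, 73, 67, 113, 196, 218, 212, 211, 210, 212, 211, 212, 223]
163 [22, 35, 69, 76, 62, 116, 194, 218, 212, 
[... 1469 characters left out ...]
 79, 73, 77, 84, 82, 84, 84, 87, 70, 71, 73, 70, 70, 89, 46, 26]
42 [163, 102, 83, 75, 71, 68, 67, 68, 68, 67, 72, 79, 69, 73, 68, 88, 41, 23]
43 [162, 105, 82, 73, 72, 74, 73, 74, 73, 73, 84, 83, 72, 71, 72, 92, 43, 20]
44 [162, 102, 81, 73, 77, 75, 74, 76, 75, 69, 103, 84, 71, 72, 70, 94, 44, 23]
45 [164, 102, 82, 74, 74, 75, 74, 73, 74, 81, 109, 77, 71, 69, 71, 93, 44, 25]
46 [163, 106, 82, 75, 74, 75, 74, 75, 71, 96, 109, 76, 69, 70, 70, 92, 42, 36]
47 [161, 103, 81, 75, 75, 75, 75, 74, 81, 102, 109, 77, 72, 70, 72, 94, 78, 35]
48 [165, 105, 77, 76, 75, 73, 74, 74, 95, 102, 108, 75, 69, 72, 69, 90, 105, 77]
49 [163, 103, 80, 79, 75, 76, 76, 72, 105, 100, 106, 78, 73, 73, 68, 91, 106, 97]
```

```bash
python3 - <<'E'
from h import *
d=np.load("pics/w3cam.npz");C=(d['K'],d['R'],d['t'])
ey=np.array([.0197,.9998,0])
for n,u,v,z in [("cut",335.5,120,.035),("R",343,160.5,.075),("L",347,40.4,.075)]:
    p=plane("wrist",u,v,z,C);print(n,p.round(4),p@ey)
# reference: plate opening disc centre at bench in both views (z=0)
for n,f,b in [("top","pics/top0.png",(255,300,240,315)),("wrist","pics/w3.png",(60,175,280,372))]:
    im=cv2.imread(f)[b[0]:b[1],b[2]:b[3]]; g=(im.max(2)<50).astype(np.uint8)
    c=max(cv2.findContours(g,0,cv2.CHAIN_APPROX_NONE)[0],key=cv2.contourArea)[:,0]+[b[2],b[0]]
    # left/front rim only
    sel=c[(c[:,1]>280)] if n=="top" else c[c[:,0]<330]
    p=np.array([plane(n,u,v,0,C if n=="wrist" else None)[:2] for u,v in sel])
    A=np.c_[2*p,np.ones(len(p))];x=np.linalg.lstsq(A,(p**2).sum(1),rcond=None)[0];print(n,"disc centre",x[:2],"r",np.sqrt(x[2]+x[0]**2+x[1]**2),"s",x[1]*.9998+x[0]*.0197)
E
```

```text
cut [ 0.5175 -0.0099  0.035 ] 0.00028252181197777754
R [ 0.5224 -0.0445  0.075 ] -0.034166745820345165
L [0.5257 0.0513 0.075 ] 0.06164819379834928
top disc centre [ 0.51791889 -0.00833871] r 0.04559900975351774 s 0.0018659555437011976
wrist disc centre [ 0.51820957 -0.01040033] r 0.04807144899845343 s -0.00018951714268820863
```

With the plate's opening as reference, the two cameras agree within about 1 mm: the left inner end is ≈61.7 mm from the cutter axis and the right ≈34 mm. The right face therefore needs 14 mm more.

Request:
apply_moves:
  series: "0 0 0 0 0.02 0.06 0; 0 0 0 0 0.02 0.12 0; 0 0 0 0 0.02 0.18 0; 0 0 0 0 0.02 0.24 0; 0 0 0 0.03 0.02 0.24 0; 0 0 0 0.09 0.02 0.24 0; 0 0 0 0.15 0.02 0.24 0; 0 0 0 0.21 0.02 0.24 0; 0 0 0 0.21 0.02 0.235 0; 0 0 0 0.21 0.02 0.228 0; 0 0 0 0.21 0.02 0.224 0; 0 0 0 0.21 0.02 0.22 0"

```text
clock: 6.9
tcp_pos: [0.5193, -0.3125, 0.0541]
orientation: [1.223, 1.194, -1.222]
contact_force: [0.4, -3.4, 2.6]
grip_width: -0.0002
```

Request:
apply_moves:
  series: "0 0 0 0 0 -0.003 0; 0 0 0 0 0 -0.006 0; 0 0 0 0 0 -0.009 0; 0 0 0 0 0 -0.009 0; 0 0 0 0 0 -0.009 0"

```text
clock: 7.52
tcp_pos: [0.5172, -0.3013, 0.0509]
orientation: [1.223, 1.202, -1.223]
contact_force: [0.7, -2.0, 0.4]
grip_width: -0.0001
```

```bash
python3 m.py t3|cut -c1-330
```

```text
7.525 [ 0.51721695 -0.30130337  0.05092632] [ 0.66151144 -1.98915108  0.39366866]
272 R 276:31 277:30 278:30 279:107 280:199 281:224 282:224 283:224 284:225 285:225 286:225 287:225 288:225 289:224 290:225 291:225 292:225 293:224 294:224 295:224 296:224 297:224 298:224 299:224 300:224 301:224 302:224 303:224 304:224 305:224 306:224 307:224 308:224 309:224 310:224 311:224 
272 L 240:224 241:225 242:224 243:224 244:224 245:224 246:224 247:155 248:82 249:89 250:97 251:104 252:106 253:106 254:106 255:107 256:107 257:70 258:22 259:17 260:17 261:16 262:16 263:17 264:16 265:15 266:17 267:22 268:24 269:28 270:30 271:32 272:65 273:75 
273 R 276:71 277:31 278:31 279:106 280:189 281:214 282:214 283:214 284:216 285:214 286:213 287:212 288:213 289:213 290:212 291:212 292:212 293:212 294:212 295:212 296:212 297:211 298:211 299:211 300:211 301:211 302:210 303:209 304:207 305:207 306:206 307:207 308:206 309:206 310:206 311:206 
273 L 240:225 241:228 242:226 243:224 244:219 245:214 246:214 247:147 248:80 249:80 250:86 251:99 252:106 253:107 254:107 255:107 256:101 257:61 258:17 259:14 260:15 261:14 262:17 263:16 264:16 265:16 266:17 267:17 268:17 269:27 270:69 271:128 272:159 273:162
```

View pics/t3.png

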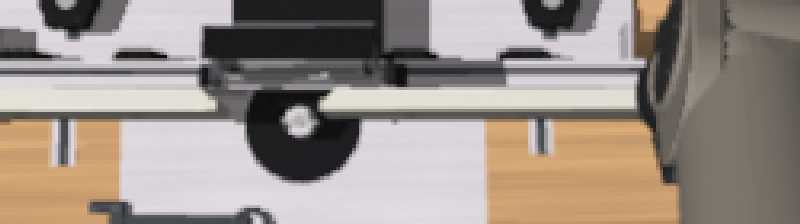

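The right end is now at col 279.2, about 20 mm from the axis. Next I cross over high to the left outer end.

Request:
apply_moves:
  series: "0 0 0 0 0 0.01 0; 0 0 0 -0.06 0 0.012 0; 0 0 0 -0.12 0 0.012 0; 0 0 0 -0.18 0 0.012 0; 0 0 0 -0.22 0 -0.03 0; 0 0 0 -0.22 0 -0.09 0; 0 0 0 -0.22 0 -0.15 0; 0 0 0 -0.22 0 -0.21 0; 0 0 0 -0.22 0 -0.27 0; 0 0 0 -0.22 0 -0.33 0; 0 0 0 -0.22 0 -0.39 0; 0 0 0 -0.22 0 -0.45 0"

```text
clock: 9.07
tcp_pos: [0.5258, 0.1492, 0.2711]
orientation: [1.223, 1.2, -1.224]
contact_force: [0.7, 0.2, 0.6]
grip_width: -0.0002
```

Request:
apply_moves:
  series: "0 0 0 0 0 -0.06 0; 0 0 0 0 0 -0.12 0; 0 0 0 0 0 -0.18 0; 0 0 0 0 0 -0.211 0; 0 0 0 0 0 -0.211 0; 0 0 0 0 0 -0.211 0"

```text
clock: 9.82
tcp_pos: [0.5305, 0.3575, 0.2707]
orientation: [1.222, 1.199, -1.225]
contact_force: [-0.2, -0.5, -0.8]
grip_width: -0.0001
```

```bash
python3 - <<'E'
from h import *
o=get_obs();print(o['clock'],o['tcp_pos'],o['contact_force'],o['joints'])
cv2.imwrite("pics/w4.png",grab_frame("wrist"))
C=cam("wrist")
im=grab_frame("top");cv2.imwrite("pics/t4.png",im)
E
```

```text
9.825 [0.53051277 0.35752928 0.27069534] [-0.20746564 -0.46584621 -0.75601171] [-0.23450713  0.46078416 -0.63664049  1.56469375  0.28661373  1.21273493
 -0.94288096]
```

View pics/t4.png

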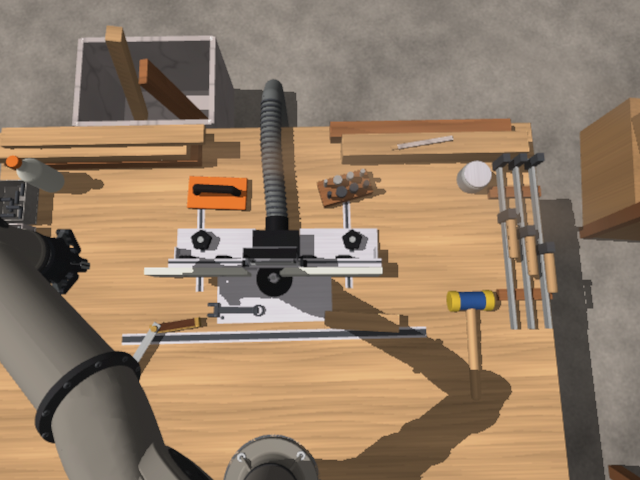

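View pics/w4.png

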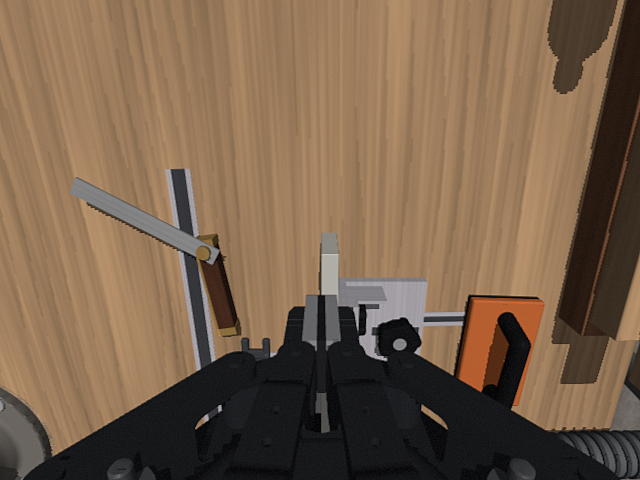

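The wrist view shows the left face's outer end at (329,250), right below and behind the tips. The bevel and the pad stay clear. I descend, then push to 10 mm short of the goal.

Request:
apply_moves:
  series: "0 0 0 0.06 0 0 0; 0 0 0 0.12 0 0 0; 0 0 0 0.18 0 0 0; 0 0 0 0.22 0 0 0; 0 0 0 0.22 0 0.01 0; 0 0 0 0.22 0 0.02 0; 0 0 0 0.22 0 0.028 0; 0 0 0 0.22 0 0.034 0; 0 0 0 0.22 0 0.039 0; 0 0 0 0.22 0 0.044 0"

```text
clock: 11.18
tcp_pos: [0.53, 0.3165, 0.0524]
orientation: [1.226, 1.201, -1.22]
contact_force: [1.6, 3.0, 2.2]
grip_width: 0.0003
```

Request:
apply_moves:
  series: "0 0 0 0 0 0.005 0; 0 0 0 0 0 0.01 0; 0 0 0 0 0 0.015 0; 0 0 0 0 0 0.019 0; 0 0 0 0 0 0.022 0; 0 0 0 0 0 0.023 0; 0 0 0 0 0 0.023 0"

```text
clock: 12.05
tcp_pos: [0.5287, 0.2916, 0.0511]
orientation: [1.223, 1.2, -1.224]
contact_force: [0.6, 2.1, 1.2]
grip_width: -0.0001
```

```bash
python3 m.py t5|cut -c1-330
```

```text
12.05 [0.52874578 0.29161309 0.05111769] [0.63224865 2.05308924 1.21306005]
272 R 276:18 277:19 278:19 279:89 280:205 281:231 282:231 283:231 284:232 285:232 286:231 287:231 288:231 289:231 290:231 291:231 292:231 293:231 294:231 295:231 296:231 297:231 298:231 299:231 300:231 301:231 302:231 303:231 304:231 305:231 306:231 307:231 308:231 309:231 310:231 311:231 
272 L 240:117 241:118 242:117 243:118 244:117 245:118 246:117 247:117 248:118 249:118 250:118 251:117 252:117 253:118 254:115 255:116 256:116 257:117 258:117 259:105 260:84 261:66 262:46 263:24 264:17 265:17 266:16 267:18 268:17 269:18 270:19 271:21 272:35 273:45 
273 R 276:40 277:20 278:18 279:56 280:168 281:199 282:200 283:216 284:223 285:222 286:221 287:221 288:221 289:221 290:221 291:221 292:221 293:221 294:221 295:220 296:220 297:221 298:220 299:220 300:220 301:220 302:220 303:218 304:218 305:217 306:217 307:217 308:217 309:216 310:216 311:216 
273 L 240:118 241:117 242:117 243:118 244:117 245:118 246:117 247:118 248:118 249:117 250:117 251:118 252:118 253:118 254:114 255:113 256:114 257:114 258:115 259:101 260:88 261:84 262:69 263:38 264:18 265:19 266:18 267:18 268:18 269:18 270:35 271:66 272:82 273:88
```

View pics/t5.png

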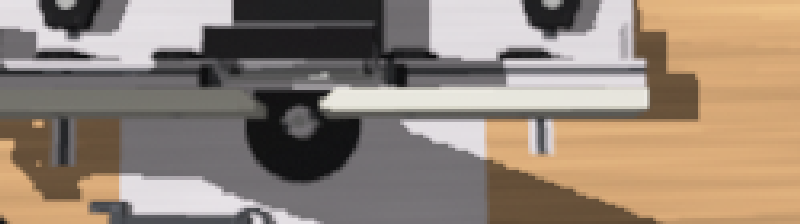

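The left end is now at col 259.1, so it moved 30.6 mm and 11 mm remain. I push that, then back off and rise to look.

Request:
apply_moves:
  series: "0 0 0 0 0 0.004 0; 0 0 0 0 0 0.007 0; 0 0 0 0 0 0.01 0; 0 0 0 0 0 0.011 0; 0 0 0 0 0 0.011 0; 0 0 0 0 0 0.011 0; 0 0 0 0 0 0 0; 0 0 0 -0.06 0 0 0; 0 0 0 -0.12 0 0 0; 0 0 0 -0.18 0 0 0; 0 0 0 -0.22 0 0.04 0; 0 0 0 -0.22 0 0.10 0"

```text
clock: 13.6
tcp_pos: [0.528, 0.1945, 0.2753]
orientation: [1.225, 1.2, -1.214]
contact_force: [1.2, -0.8, -0.6]
grip_width: 0.0002
```

Request:
apply_moves:
  series: "0 0 0 0 0 0.06 0; 0 0 0 0 0 0.12 0; 0 0 0 0 -0.02 0.18 0; 0 0 0 0 -0.02 0.24 0; 0 0 0 0 -0.02 0.275 0; 0 0 0 0 -0.02 0.275 0; 0 0 0 0 -0.02 0.275 0"

```text
clock: 14.48
tcp_pos: [0.5018, -0.0813, 0.2714]
orientation: [1.223, 1.201, -1.222]
contact_force: [0.4, 0.7, -0.0]
grip_width: 0.0001
```

```bash
python3 - <<'E'
from h import *
C=cam("wrist"); np.savez("pics/w5cam.npz",K=C[0],R=C[1],t=C[2]); print(get_obs()['clock'],get_obs()['tcp_pos'],-C[1].T@C[2])
im=grab_frame("wrist");cv2.imwrite("pics/w5.png",im)
u,v=proj("wrist",(.5176,-.0096,.035),C).astype(int); y0=max(0,v-75)
cv2.imwrite("pics/w5z.png",cv2.resize(im[y0:y0+150,u-100:u+100],None,fx=4,fy=4,interpolation=cv2.INTER_NEAREST)); print(u,v,u-100,y0)
E
```

```text
14.475 [ 0.50177211 -0.08127607  0.27135995] [5.03316140e-01 3.65417916e-04 4.14093030e-01]
335 130 235 55
```

View pics/w5z.png

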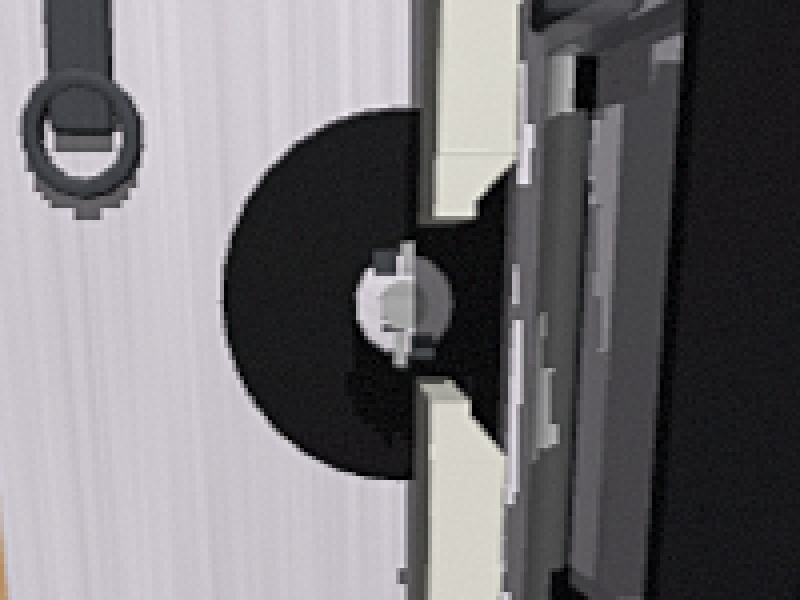

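```bash
python3 - <<'E'
from h import *
d=np.load("pics/w5cam.npz");C=(d['K'],d['R'],d['t'])
ey=np.array([.0197,.9998,0]); im=cv2.imread("pics/w5.png").mean(2).astype(int)
print([(v,im[v,344:350].mean()) for v in range(102,116)]);print([(v,im[v,342:346].mean()) for v in range(146,160)])
print([(v,im[v,334:338].mean()) for v in range(112,150)])
for n,u,v,z in [("cut",335,130.5,.035),("R",342.5,154.5,.075),("Rbot",341,149,0),("L",345,109.1,.075)]:
    p=plane("wrist",u,v,z,C);print(n,p.round(4),p@ey)
im=cv2.imread("pics/w5.png")
b=(70,185,280,372);g=(im[b[0]:b[1],b[2]:b[3]].max(2)<50).astype(np.uint8)
c=max(cv2.findContours(g,0,cv2.CHAIN_APPROX_NONE)[0],key=cv2.contourArea)[:,0]+[b[2],b[0]]
sel=c[c[:,0]<330];p=np.array([plane("wrist",a,e,0,C)[:2] for a,e in sel])
A=np.c_[2*p,np.ones(len(p))];x=np.linalg.lstsq(A,(p**2).sum(1),rcond=None)[0];print("disc",x[:2],"s",x[1]*.9998+x[0]*.0197)
E
```

```text
[(102, np.float64(210.16666666666666)), (103, np.float64(209.33333333333334)), (104, np.float64(209.5)), (105, np.float64(210.33333333333334)), (106, np.float64(210.83333333333334)), (107, np.float64(214.5)), (108, np.float64(227.0)), (109, np.float64(130.5)), (110, np.float64(76.5)), (111, np.float64(33.166666666666664)), (112, np.float64(11.833333333333334)), (113, np.float64(14.166666666666666)), (114, np.float64(12.5)), (115, np.float64(13.666666666666666))]
[(146, np.float64(14.5)), (147, np.float64(10.5)), (148, np.float64(3.0)), (149, np.float64(62.0)), (150, np.float64(70.75)), (151, np.float64(164.5)), (152, np.float64(168.75)), (153, np.float64(161.25)), (154, np.float64(157.5)), (155, np.float64(170.75)), (156, np.float64(192.5)), (157, np.float64(194.0)), (158, np.float64(193.25)), (159, np.float64(193.75))]
[(112, np.float64(22.75)), (113, np.float64(22.0)), (114, np.float64(11.5)), (115, np.float64(74.75)), (116, np.float64(131.5)), (117, np.float64(132.5)), (118, np.float64(140.75)), (119, np.float64(186.5)), (120, np.float64(182.5)), (121, np.float64(176.25)), (122, n
[... 283 characters left out ...]
33, np.float64(165.0)), (134, np.float64(164.5)), (135, np.float64(164.25)), (136, np.float64(168.75)), (137, np.float64(145.25)), (138, np.float64(170.25)), (139, np.float64(160.0)), (140, np.float64(162.25)), (141, np.float64(166.75)), (142, np.float64(169.75)), (143, np.float64(141.0)), (144, np.float64(123.25)), (145, np.float64(126.5)), (146, np.float64(83.0)), (147, np.float64(24.75)), (148, np.float64(9.75)), (149, np.float64(13.0))]
cut [ 0.5172 -0.0099  0.035 ] 0.0003274154738988535
R [ 0.5225 -0.03    0.075 ] -0.019743696773318692
Rbot [ 0.5251 -0.0307  0.    ] -0.02037940074056193
L [0.5247 0.0092 0.075 ] 0.019516628535874117
disc [ 0.51815567 -0.01021757] s -7.860940566331576e-06
```

The wrist view (enlarged) gives left arris at row 109, right at 154.5, and cutter axis at 130.5. That puts the left end 19.3 mm and the right 20.2 mm from the axis, both centred in the 15–25 band. Next is the guard: I check the wrist joint range before turning 90°.

```bash
python3 - <<'E'
from h import *
o=get_obs();print(o['joints'].round(2));K,R,t=cam("wrist");
d=np.load("pics/w5cam.npz");C=(d['K'],d['R'],d['t'])
# guard back top edge in wrist pic 
im=cv2.imread("pics/w5.png");g=(im.max(2)<45).astype(np.uint8)
for c in cv2.findContours(g,0,2)[0]:
    if cv2.contourArea(c)>1500: print(cv2.boundingRect(c),cv2.contourArea(c))
E
```

```text
[ 0.51  0.21 -0.54  1.87  0.12  1.1  -0.09]
(23, 295, 597, 185) 50332.5
(291, 82, 71, 93) 4412.0
(440, 71, 200, 133) 5874.5
(393, 33, 60, 224) 8968.0
```

View pics/w5.png

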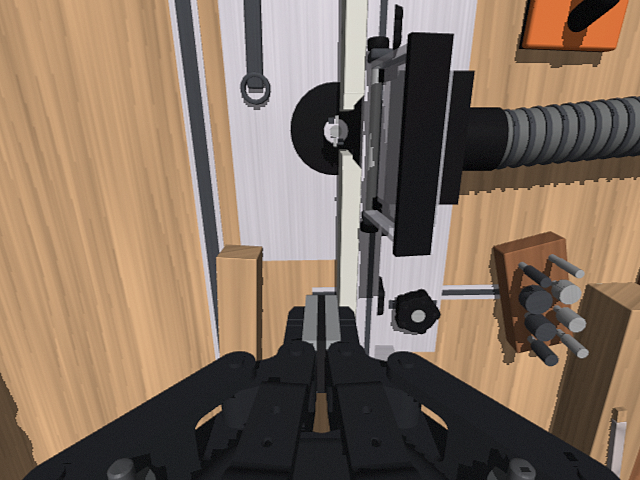

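The guard's dark top bar spans cols 398–453 and rows 33–255, and the hand is well above it. I turn 90° and go over to behind the guard.

Request:
apply_moves:
  series: "-0.18 0 0 -0.02 0 0 0; -0.36 0 0 -0.03 0 0 0; -0.54 0 0 -0.03 0.03 -0.02 0; -0.72 0 0 -0.03 0.06 -0.03 0; -0.9 0 0 -0.03 0.09 -0.05 0; -1.08 0 0 -0.03 0.122 -0.063 0; -1.26 0 0 -0.03 0.122 -0.063 0; -1.44 0 0 -0.03 0.122 -0.063 0; -1.571 0 0 -0.03 0.122 -0.063 0; -1.571 0 0 -0.03 0.122 -0.063 0; -1.571 0 0 -0.03 0.122 -0.063 0"

```text
clock: 15.9
tcp_pos: [0.6249, -0.0209, 0.3013]
orientation: [0.016, 1.571, -0.015]
contact_force: [-0.1, 0.1, 0.5]
grip_width: 0.0001
```

```bash
python3 - <<'E'
from h import *
from scipy.spatial.transform import Rotation as Ro
o=get_obs();print(o['clock'],o['tcp_pos'],o['contact_force'],o['joints'].round(2));print(Ro.from_rotvec(o['orientation']).as_matrix().round(3))
cv2.imwrite("pics/w6.png",grab_frame("wrist"));cv2.imwrite("pics/s6.png",grab_frame("scene")[100:360,200:560])
E
```

```text
15.9 [ 0.62486095 -0.02087746  0.30133914] [-0.08277187  0.13773562  0.53126272] [ 0.5   0.45 -0.79  1.56  0.33  1.28  1.22]
[[-0.    0.02  1.  ]
 [ 0.    1.   -0.02]
 [-1.    0.   -0.  ]]
```

View pics/w6.png

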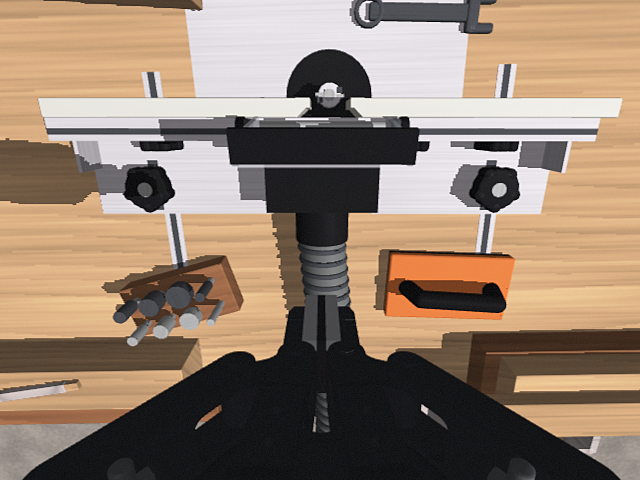

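View pics/s6.png

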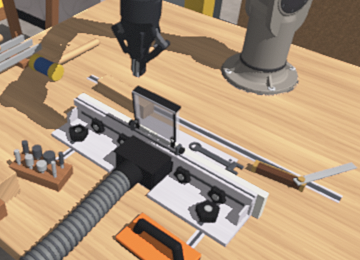

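The tips are centred behind the guard: finger at col 321, guard bar at cols 229–417. I compute the arc for the finger's front lower corner, riding on the guard's upper side 85 mm from the hinge.

```bash
python3 - <<'E'
import numpy as np
x0,z0=.6249,.3013; r=.085
for th in [1.75,1.6,1.45,1.3,1.15,1.0,.85,.7,.55,.4,.3,.2,.1,.05,.02,0]:
    x=.5481+.005*np.sin(th)-r*np.cos(th)+.011; z=.088+.005*np.cos(th)+r*np.sin(th)
    print(th,"tx %.3f tz %.3f"%(z0-z,x-x0),"x %.3f z %.3f"%(x,z))
E
```

```text
1.75 tx 0.131 tz -0.046 x 0.579 z 0.171
1.6 tx 0.128 tz -0.058 x 0.567 z 0.173
1.45 tx 0.128 tz -0.071 x 0.554 z 0.173
1.3 tx 0.130 tz -0.084 x 0.541 z 0.171
1.15 tx 0.134 tz -0.096 x 0.529 z 0.168
1.0 tx 0.139 tz -0.108 x 0.517 z 0.162
0.85 tx 0.146 tz -0.118 x 0.507 z 0.155
0.7 tx 0.155 tz -0.128 x 0.497 z 0.147
0.55 tx 0.165 tz -0.136 x 0.489 z 0.137
0.4 tx 0.176 tz -0.142 x 0.483 z 0.126
0.3 tx 0.183 tz -0.146 x 0.479 z 0.118
0.2 tx 0.192 tz -0.148 x 0.477 z 0.110
0.1 tx 0.200 tz -0.150 x 0.475 z 0.101
0.05 tx 0.204 tz -0.150 x 0.474 z 0.097
0.02 tx 0.207 tz -0.151 x 0.474 z 0.095
0 tx 0.208 tz -0.151 x 0.474 z 0.093
```

Request:
apply_moves:
  series: "0 0 0 0.05 0 0 0; 0 0 0 0.1 0 0 0; 0 0 0 0.128 0 -0.01 0; 0 0 0 0.128 0 -0.03 0; 0 0 0 0.128 0 -0.046 0; 0 0 0 0.128 0 -0.058 0; 0 0 0 0.128 0 -0.071 0; 0 0 0 0.13 0 -0.084 0; 0 0 0 0.134 0 -0.096 0; 0 0 0 0.139 0 -0.108 0"

```text
clock: 17.25
tcp_pos: [0.516, -0.0198, 0.1619]
orientation: [0.015, 1.571, -0.015]
contact_force: [0.3, 0.1, 0.7]
grip_width: 0.0
```

```bash
python3 - <<'E'
from h import *
o=get_obs();print(o['clock'],o['tcp_pos'],o['contact_force'])
im=grab_frame("scene")[130:330,240:480];cv2.imwrite("pics/s7.png",cv2.resize(im,None,fx=3,fy=3))
E
```

```text
17.25 [ 0.51602857 -0.01981822  0.16193893] [0.33569164 0.06281411 0.69676059]
```

View pics/s7.png

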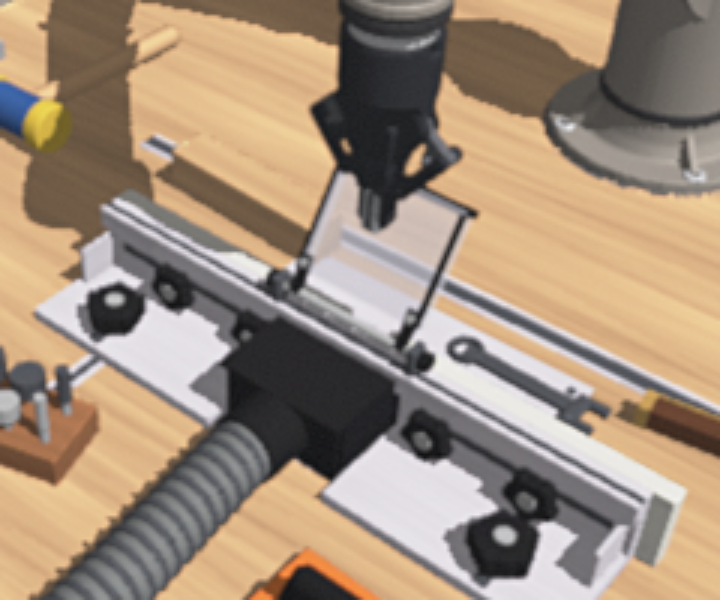

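The guard follows, tilted about 1 rad, with the tip on its upper side. I continue the arc.

Request:
apply_moves:
  series: "0 0 0 0.007 0 -0.01 0; 0 0 0 0.016 0 -0.02 0; 0 0 0 0.026 0 -0.028 0; 0 0 0 0.037 0 -0.034 0; 0 0 0 0.044 0 -0.038 0; 0 0 0 0.053 0 -0.04 0; 0 0 0 0.058 0 -0.042 0; 0 0 0 0.062 0 -0.042 0; 0 0 0 0.065 0 -0.042 0; 0 0 0 0.065 0 -0.042 0"

```text
clock: 18.55
tcp_pos: [0.475, -0.019, 0.0972]
orientation: [0.015, 1.571, -0.015]
contact_force: [-0.4, 0.1, -0.7]
grip_width: -0.0002
```

Request:
apply_moves:
  series: "0 0 0 0.002 0 0 0; 0 0 0 0.003 0 0 0; 0 0 0 0.003 0 0 0"

```text
clock: 18.92
tcp_pos: [0.475, -0.0191, 0.0943]
orientation: [0.015, 1.571, -0.015]
contact_force: [-0.4, -0.5, 0.2]
grip_width: 0.0002
```

Request:
apply_moves:
  series: "0 0 0 0.001 0 0 0; 0 0 0 0.002 0 0 0; 0 0 0 0.002 0 0 0"

```text
clock: 19.3
tcp_pos: [0.475, -0.0191, 0.093]
orientation: [0.014, 1.571, -0.016]
contact_force: [-3.8, -1.0, 10.6]
grip_width: -0.0002
```

At z = 0.093 the force rises to 11 N, so the guard is on its stop. I lift off and look.

Request:
apply_moves:
  series: "0 0 0 -0.02 0 0 0; 0 0 0 -0.07 0 0 0; 0 0 0 -0.13 0 0 0; 0 0 0 -0.19 0 0 0; 0 0 0 -0.23 0 0.03 0; 0 0 0 -0.23 0 0.09 0; 0 0 0 -0.23 0 0.14 0; 0 0 0 -0.23 0 0.14 0; 0 0 0 -0.23 0 0.14 0"

```text
clock: 20.42
tcp_pos: [0.6143, -0.0212, 0.3218]
orientation: [0.014, 1.572, -0.014]
contact_force: [0.4, 1.0, 0.1]
grip_width: 0.0001
```

```bash
python3 - <<'E'
from h import *
o=get_obs();print(o['clock'],o['tcp_pos'],o['contact_force'])
im=grab_frame("scene");cv2.imwrite("pics/s8.png",im)
C=cam("wrist"); np.savez("pics/w8cam.npz",K=C[0],R=C[1],t=C[2]);cv2.imwrite("pics/w8.png",grab_frame("wrist"))
cv2.imwrite("pics/t8.png",grab_frame("top"))
# bystander shift: scene compare
E
```

```text
20.425 [ 0.61432739 -0.02121358  0.32177785] [0.42421224 0.9736455  0.13267614]
```

View pics/s8.png

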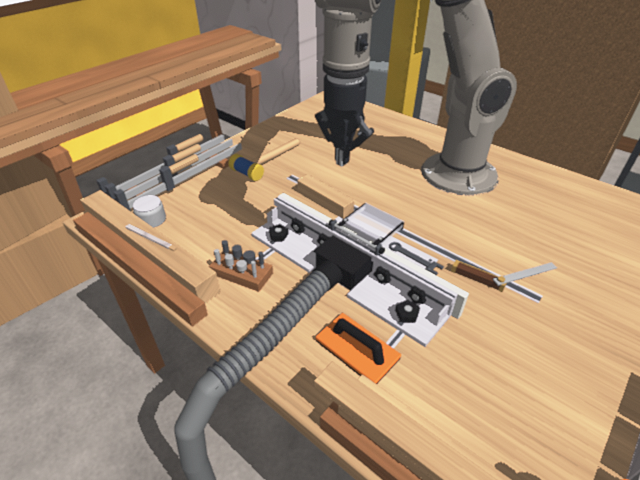

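View pics/w8.png

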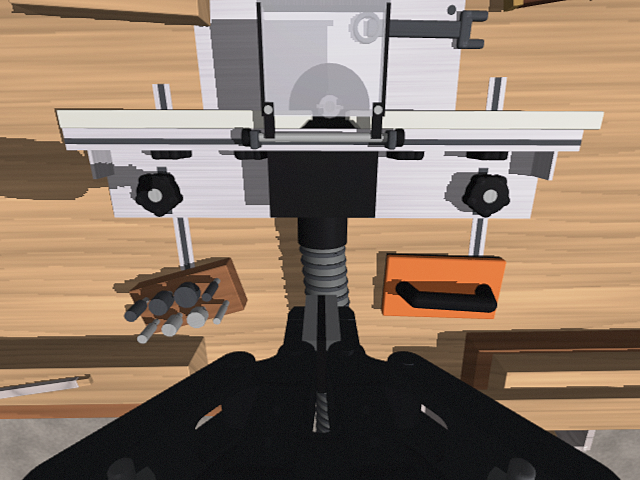

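View pics/t8.png

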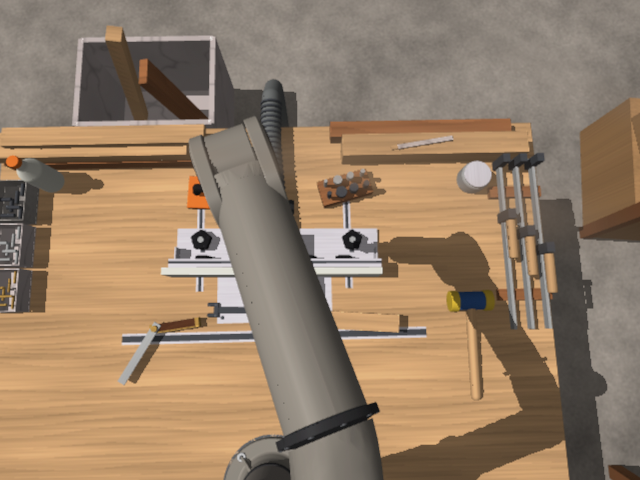

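Guard is level over the cutter (scene (370,222); wrist cols 260–388). The tools and wood sit at their starting pixels, and the hand is clear. I'm handing in.

```bash
python3 -c "
from bench import *
print(get_obs()['qvel'].round(3)); print(hand_in())"
```

```text
[ 0.002 -0.003  0.    -0.003  0.    -0.001 -0.002]
the job is handed in; nothing more can be done
None
```

I closed the fence round the cutter and handed the job in at about 20.5 s of the 67 s allowed. The hand-in call reports no verdict.

- **Faces:** I pushed both in by their outer ends with the shut fingertips. In the last close wrist view, the inner ends stood about 19.3 mm (left) and 20.2 mm (right) from the cutter's axis. That is 4 to 5 mm clear of its side, inside the 15–25 mm band.
- **Guard:** I swung it down along its arc from behind. At tip height 93 mm, the height of its upper side when level, the force rose to 11 N, so it was on its stop. The last pictures show it lying level over the cutter.
- **Tools and wood:** By eye they are where they started in the last pictures, except that the arm hid parts of the push pad, spanner and offcut in the top view. I did not measure their shifts. The hand ended clear of everything.

**Camera disagreement:** the top and wrist cameras differed by 2 to 3 mm along the fence. I settled this by measuring from the plate's round opening, and the two then agreed within about 1 mm. I did not re-measure the faces close up after lowering the guard. In the last top view their outer ends were still where the pushes had left them.

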